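# Press the brass seal home with the locking tongs

### The job

Press the brass seal fully home into its wooden handle: push the black grip of the locking tongs towards the red one, past the ratchet teeth, until the seal is seated with no gap, then take the hand off so that the ratchet alone holds the tongs. Afterwards release the ratchet by pressing the red grip sideways, that is straight down towards the table, so that the tongs spring open, and leave them open with the seal still home. Be gentle: never put more than 20 N on either grip, and leave the graver, marker and ink jar where they lie.

Things in the scene. Friction and masses are not known exactly. Their poses are not given: they have to be found in the camera images.
- stand: Fixed green base plate (170 x 90 x 14 mm) carrying scissor-like locking tongs that lie flat 50 mm above the table. Origin at table height under the tongs' pivot; x points from the handles to the jaws (handles stick out to -x), z up. The black grip, on the +y side of the red one, is pushed to -y to close; the red one only gives downwards. Only the table, 44 mm below, lies under the grips.
- black_top (a point): Centre of the top (62 mm above the table) of the moving black grip: 28 mm along the handle, 19 mm across, 18 mm high, 102 mm from the pivot. It swings on an arc; at closing angle 0.22 it is at x -101, y +12 mm in the stand's frame, wide open 22 mm farther to +y. Its axes are the stand's, turned by the closing angle.
- red_top (a point): Centre of the flat top (70 mm above the table, 8 mm higher than the black grip) of the red thumb grip: 28 mm along the handle, 20 mm across, 26 mm high; at x -101, y -12 mm in the stand's frame. A loop sticks out beyond each grip, 40 mm farther at most.
- tongs (a joint): Closing angle, rad: 0 wide open, grows on closing. A spring opens it (1 to 2 N at the black grip). Teeth catch at 0.10, 0.15, 0.20. The seal is seated, against a hard stop, somewhere from 0.14 to 0.23, which must be felt; before that closing takes up to 8 N (more if the finger rubs, so follow the arc). Leave the red grip free meanwhile: it must give at each click. Let go, the tongs fall back on the last tooth.
- latch (a joint): Sideways give of the red handle, which carries the rack, rad: 0 at rest, grows as the red grip is pressed down. At about 0.04 (3.5 mm down, 3 N) the teeth come clear and the black grip springs away to +y; hard stop at 0.07 (6 mm, 5 N). A spring lifts it again.
- seal (a joint): How far the brass seal is pressed in, m: 0.008 is fully home (no gap left). It starts 0.003 to 0.0045 in, a gap of 3.5 to 5 mm. Tight fit (5 N), stays where it is pushed.
- seal_face (a point): Centre of the outer face of the brass seal, a disc 22 mm across and 5 mm thick with a stem, 53 mm above the table between the jaws; it moves to +y of the stand, into a dark wooden handle 25 mm thick, 33 mm long, whose own place along y varies by 4 mm. The jaw presses it 50 mm from the pivot, so it moves half as far as the black grip.
- graver_mid (a point): Middle of a loose graver lying near the tongs: black handle with brass ferrule and a thin blade, 140 mm long, 23 mm thick. To be left alone.
- marker_mid (a point): Middle of a loose black marker pen, 125 mm long, 12 mm thick. To be left alone.
- ink_mid (a point): Centre of a loose amber ink jar, 48 mm across, 55 mm tall. To be left alone.

How it is judged:
By the outcome, as a careful person would: the job done as asked, in the order asked, and still so for the second after the job is handed in, with the robot touching nothing.
It also fails if it takes over 58 s, if anything falls off the work surface, if the arm or the gripper's body presses on something with over 40 N, if the wrist force passes 120 N, or if a joint passes its speed limit or range.

### The arm

A 7-joint arm with a two-finger parallel gripper is mounted at the origin on the work surface. World frame = base frame: x ahead of the robot, y to its left, z up, the work surface at z = 0. Lengths are in m, angles in rad, forces in N, time in s.
With the tool pointing down it reaches from about 0.4 to 0.85 m from the base axis. Payload 4.5 kg.
Tool frame: the origin (TCP) lies midway between the tips of the shut fingers; the grasp point (between the pads) lies 19 mm behind it (ctrl.grasp_offset is the distance from the TCP to the grasp point, in m); z points along the fingers, x is the direction in which the jaws open and shut, and the axes are right-handed (so a half turn about z gives the same grasp; the last joint's range is limited). The gripper opens to 85 mm and grips with 20 to 120 N. Pads are 22 mm wide; open, the fingers measure 114 mm over their backs; the gripper's body (76 mm by 85 mm) begins 54 mm behind the grasp point. The pads swing forward as they close: fully open they stand 13 mm farther back than shut.
Start: joints at [-1.251, 0.689, -0.195, 1.565, 0.157, 0.902, -0.215], TCP at [0.176, 0.6, 0.231] pointing down, gripper open.
Joint ranges: [-3.01, 3.01], [-0.46, 2.08], [-1.47, 1.51], [0.13, 2.56], [-1, 4.14], [0.04, 2.09], [-2.66, 2.66]. Speed limits (rad/s): [2.57, 2.57, 3.14, 3.14, 3.14, 3.14, 3.14].

### API

Orientations are given as a unit quaternion [w, x, y, z].
In Python, from workcell import ctrl, capture, camera_info gives the robot as it stands.
- The arm moves only by the tool send_rows, never from a script. Its argument "rows" is a list that holds one entry, the list of rows, each a list of 6 numbers: the shift along the tool's x, y, z in mm, then the turn, a rotation vector about the tool's x, y, z in rad. A call has 1 to 8 rows; each row shifts and turns the commanded pose from where the row before left it, along the tool's axes as they then stand; what a row does not reach is not made up. A row lasts 1/10 s, in which the tool goes at most 50 mm and 8.59 degrees, less where a joint would pass 70% of its speed; a pose out of reach is approached as far as the arm can. A call with a gripper value outside its range is refused whole. "jaw" is the opening, from -1 (shut) to 1 (fully open), set as the call begins (left out, the last holds). The fingers move at their own pace and stop on an object; "grip_force" is the grip in N (left out, the last holds). Time passes only in rows, so rows that do not move let the fingers close. It gives the time, the measured TCP pose, the force and the opening at its end, in the units of the state.
- ctrl.get_state(): the state, without advancing time (a new reading comes with each control period).
- capture(name): name is "side" or "top"; returns the picture (400x640x3 uint8, red, green, blue); there is no depth.
- camera_info(name): a dict with "camera_matrix" (3x3 intrinsics, pixels), "extrinsics" (4x4, takes a point from camera to world coordinates). Camera axes: x right, y down, z forward; pixel columns grow to the right and rows downward; lengths in m; the calibration is good to about 2 mm. A picture is of the moment at which its call begins. camera_info takes no time and is no camera call.
- ctrl.hand_in(): hands the job in, once; it reports no verdict.
The state is a dict: "t": time; "joints": joint angles; "dq": joint speeds; "tau": joint torques, N m; "tool_pos": TCP position; "eef_rot": TCP orientation; "contact_force": force on the tool from outside, world axes, zero at the start; "torque": the same for the moment, N m; "width": finger opening in m.
Only numpy, scipy, OpenCV 4.12 (cv2) and the standard library are available. Lean on these libraries where they do the work, as an engineer would, in place of code of your own. Each camera call takes 0.05 s, during which the arm holds its last target. There are 200 camera calls.

## Working session

There is one attempt and no reset: what is moved stays moved. The work goes in short steps, Python scripts to look and compute and a tool call to move; the robot and the scene stay as the last step left them, time stands still between calls to the robot, and variables do not carry over. Pictures are saved under pics/ and viewed, about 8 in all and at most 12, crops included, and the job is handed in when it is done.

Besides the shell and the picture viewer there is one more tool, called by a JSON object that holds its "method" and its "body", one argument or row to a line. send_rows: Moves the arm, as the interface text tells. Its arguments: {"type":"object","properties":{"rows":{"type":"array","items":{"type":"array","items":{"type":"array","items":{"type":"number"}}}},"jaw":{"type":"number"},"grip_force":{"type":"number"}},"required":["rows"]}

```bash
mkdir -p pics; python3 - <<'E'
from workcell import ctrl, capture, camera_info
import cv2,numpy as np
for n in("top","side"):
    im=capture(n); cv2.imwrite(f"pics/{n}0.png",im[:,:,::-1])
    c=camera_info(n); print(n,np.round(c["camera_matrix"],1).tolist(),np.round(c["extrinsics"],3).tolist())
s=ctrl.get_state(); print({k:np.round(v,3).tolist() for k,v in s.items()})
E
```

```text
top [[378.1, 0.0, 317.1], [0.0, 378.1, 191.9], [0.0, 0.0, 1.0]] [[0.002, -0.992, 0.129, 0.569], [-1.0, 0.001, 0.029, 0.065], [-0.029, -0.129, -0.991, 0.764], [0.0, 0.0, 0.0, 1.0]]
side [[444.3, 0.0, 321.3], [0.0, 444.3, 193.2], [0.0, 0.0, 1.0]] [[-0.993, -0.09, 0.077, 0.572], [-0.118, 0.746, -0.655, 0.548], [0.002, -0.66, -0.752, 0.615], [0.0, 0.0, 0.0, 1.0]]
{'t': 0.1, 'joints': [-1.251, 0.69, -0.195, 1.566, 0.157, 0.902, -0.215], 'dq': [0.0, -0.003, -0.001, -0.003, 0.0, -0.0, 0.001], 'tau': [-0.004, -54.06, -1.272, -15.899, 0.009, 0.004, 0.0], 'tool_pos': [0.176, 0.599, 0.231], 'eef_rot': [0.001, 0.801, 0.599, -0.001], 'contact_force': [-0.267, -0.447, 0.118], 'torque': [0.023, -0.046, -0.045], 'width': 0.085}
```

View pics/top0.png

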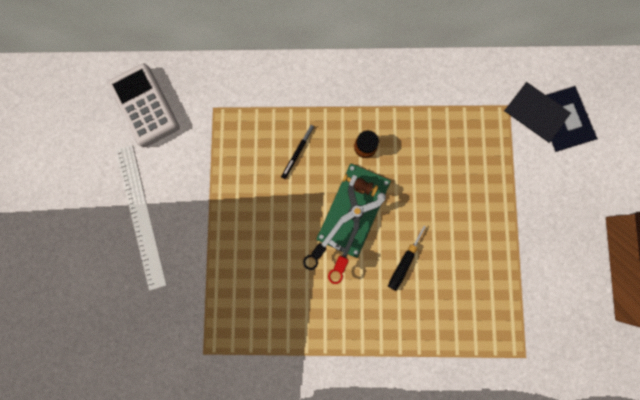

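View pics/side0.png

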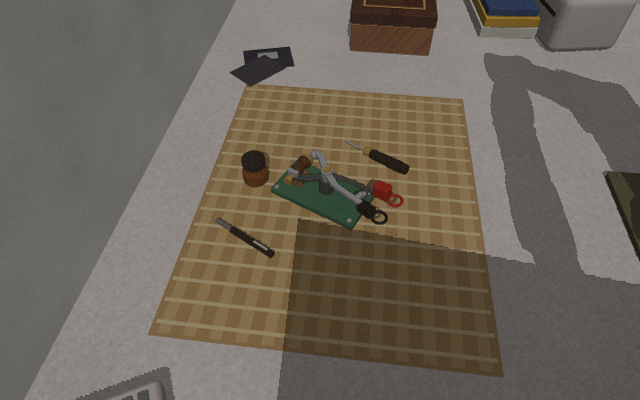

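Top view: the tongs pivot is near (357,212), the red grip near (341,264) and the black grip near (319,251). The side view shows the grips at (382,189) red and (366,208) black. The graver lies to the right, the marker and jar farther away. Next I'll take enlarged crops and masks.

```bash
cat > h.py <<'E'
import numpy as np,cv2
from workcell import ctrl,capture,camera_info
def px(n,p):
    c=camera_info(n);E=np.linalg.inv(c["extrinsics"]);q=E[:3,:3]@np.array(p)+E[:3,3];u=c["camera_matrix"]@q;return u[:2]/u[2]
def ray(n,uv,z):
    c=camera_info(n);E=np.array(c["extrinsics"]);d=E[:3,:3]@np.linalg.solve(c["camera_matrix"],[*uv,1]);o=E[:3,3]
    return o+d*(z-o[2])/d[2]
def crop(im,x0,y0,w,h,k):
    return cv2.resize(im[y0:y0+h,x0:x0+w,::-1],None,fx=k,fy=k,interpolation=cv2.INTER_CUBIC)
E
python3 - <<'E'
from h import *
A=cv2.imread("pics/top0.png")[:,:,::-1];B=cv2.imread("pics/side0.png")[:,:,::-1]
a=crop(A,295,155,110,135,4);b=crop(B,265,140,145,95,4)
o=np.zeros((540,800,3),np.uint8);o[:,:330]=cv2.resize(a,(440,540))[:,:330];
cv2.imwrite("pics/c1.png",np.hstack([a[:540],np.zeros((540,10,3),np.uint8)]));cv2.imwrite("pics/c2.png",b)
for n,I in(("top",A),("side",B)):
    h=cv2.cvtColor(np.ascontiguousarray(I),cv2.COLOR_RGB2HSV)
    R=(((h[...,0]<6)|(h[...,0]>174))&(h[...,1]>170)&(h[...,2]>90)).astype(np.uint8)
    k,l,s,c=cv2.connectedComponentsWithStats(R);print(n,"red",[(s[i].tolist(),c[i].round(1).tolist()) for i in range(1,k) if s[i,4]>25])
    R=cv2.erode(R,np.ones((5,5)));print("eroded",R.sum(),np.argwhere(R)[:,::-1].mean(0))
    G=((h[...,0]>60)&(h[...,0]<90)&(h[...,1]>90)).astype(np.uint8)
    cs=max(cv2.findContours(G,0,2)[0],key=cv2.contourArea);bx=cv2.boxPoints(cv2.minAreaRect(cs)) if n=="top" else cv2.approxPolyDP(cv2.convexHull(cs),4,True)[:,0]
    print("green",[(q.round(1).tolist(),ray(n,q,.014).round(4)[:2].tolist()) for q in bx])
E
```

```text
top red [([328, 256, 20, 28, 200], [339.1, 267.2])]
eroded 50 [340.54 264.2 ]
green [([318.6000061035156, 233.8000030517578], [0.5837, 0.0837]), ([343.1000061035156, 180.1999969482422], [0.6906, 0.0348]), ([358.5, 187.3000030517578], [0.6763, 0.004]), ([334.1000061035156, 240.89999389648438], [0.5699, 0.0533])]
side red [([373, 181, 30, 26, 299], [385.1, 192.0])]
eroded 48 [382.1875     186.85416667]
green [([360, 214], [0.5612, 0.0637]), ([349, 227], [0.5779, 0.094]), ([302, 202], [0.6647, 0.0489]), ([313, 189], [0.6494, 0.0159]), ([335, 190], [0.6096, 0.0136])]
```

View pics/c1.png

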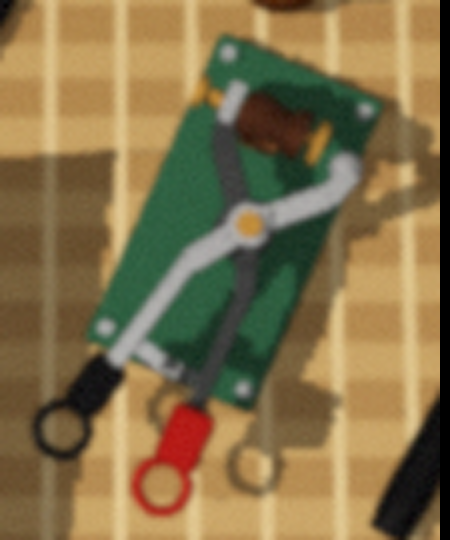

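View pics/c2.png

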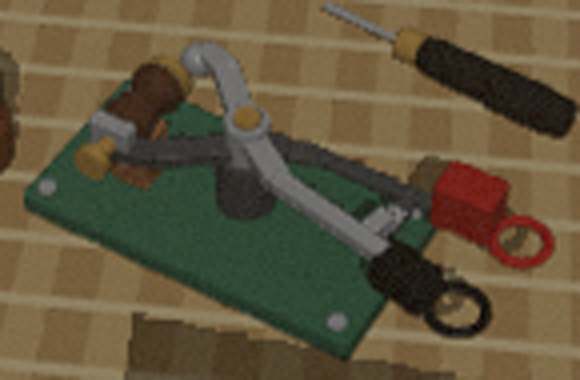

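Crop of the top view: pivot at crop (250,224), plate screws (228,52), (366,110), (105,327), (243,388), red block ≈(187,434), black block ≈(95,387). Side crop: pivot (246,116), screws (47,187) and (338,321), red top ≈(470,188), black block ≈(408,272).

```bash
python3 - <<'E'
from h import *
T=lambda x,y:(295+x/4-.375,155+y/4-.375); S=lambda x,y:(265+x/4-.375,140+y/4-.375)
def tri(a,b):
    P=[]
    for n in("top","side"):
        c=camera_info(n);P.append(c["camera_matrix"]@np.linalg.inv(c["extrinsics"])[:3])
    X=cv2.triangulatePoints(P[0],P[1],np.array(a,float).reshape(2,1),np.array(b,float).reshape(2,1))[:,0];return X[:3]/X[3]
sc=[ray("top",T(*q),.015)[:2] for q in[(105,327),(228,52),(243,388),(366,110)]]
print("screws",np.round(sc,4).tolist()); print("side screws",[ray("side",S(*q),.015)[:2].round(4) for q in[(338,321),(47,187)]])
d=(sc[1]-sc[0])+(sc[3]-sc[2]);yaw=np.arctan2(d[1],d[0]);print("yaw",yaw,np.linalg.norm(d)/2,"c",np.mean(sc,0))
pv=tri(T(250,224),S(246,116));print("pivot",pv)
for n,a,b in(("red",(189,431),(468,192)),("black",(95,387),(408,272))):
    X=tri(T(*a),S(*b));r=X-pv;c,s=np.cos(yaw),np.sin(yaw);print(n,X.round(4),"stand",(c*r[0]+s*r[1]).round(4),(-s*r[0]+c*r[1]).round(4))
for dz in(.06,.065):print(ray("top",T(250,224),dz)[:2],ray("side",S(246,116),dz)[:2])
c,s=np.cos(yaw),np.sin(yaw);
for th in(0,.22):
    t=th-.22; r=np.array([-101,12])/1000; r=np.array([np.cos(t)*r[0]-np.sin(t)*r[1],np.sin(t)*r[0]+np.cos(t)*r[1]]);p=pv[:2]+[c*r[0]-s*r[1],s*r[0]+c*r[1]]
    print("bt",th,r,p,[((px(n,[*p,.062])-o)*4).round() for n,o in(("top",(295,155)),("side",(265,140)))])
r=(-.101,-.012);p=pv[:2]+[c*r[0]-s*r[1],s*r[0]+c*r[1]];print("rt",p,[((px(n,[*p,.07])-o)*4).round() for n,o in(("top",(295,155)),("side",(265,140)))])
E
```

```text
screws [[0.5787, 0.0792], [0.7161, 0.0175], [0.5492, 0.0118], [0.6864, -0.0509]]
side screws [array([0.5789, 0.0796]), array([0.7164, 0.0185])]
yaw -0.4251866927524163 0.15069589309785686 c [0.63259647 0.01441316]
pivot [0.62606084 0.01131968 0.06481777]
red [0.5301 0.0399 0.0601] stand -0.0992 -0.0136
black [0.5514 0.083  0.056 ] stand -0.0976 0.0345
[0.62584512 0.01094264] [0.62697807 0.00659424]
[0.62544434 0.01132763] [0.62648011 0.01147353]
bt 0 [-0.09594689  0.03375196] [0.55257927 0.08164364] [array([ 96., 381.]), array([407., 258.])]
bt 0.22 [-0.101  0.012] [0.5390036 0.0639128] [array([135., 412.]), array([442., 228.])]
rt [0.52910381 0.04204971] [array([183., 435.]), array([470., 178.])]
```

```bash
cat >> h.py <<'E'
from scipy.spatial.transform import Rotation as Ro
PV=np.array([.626,.0113]);YAW=-.425
def st(th=0):
    "report state: TCP in stand frame (mm), tool-x heading minus stand-y heading, force in stand axes"
    s=ctrl.get_state();w,x,y,z=s["eef_rot"];R=Ro.from_quat([x,y,z,w]);Z=Ro.from_euler('z',YAW)
    p=Z.inv().apply(np.array(s["tool_pos"])-[*PV,0])*1e3;f=Z.inv().apply(s["contact_force"]);X=Z.inv().apply(R.as_matrix()[:,0])
    print("t",round(s["t"],2),"p",p.round(1),"th",round(float(np.arctan2(-X[0],X[1])),3),"F",f.round(2),"w",round(s["width"],4));return s,R
def go(sx,sy,z,th):
    "delta to stand point (mm), tool x = stand y turned by th; in tool axes, turn done first"
    s,R=st();Z=Ro.from_euler('z',YAW+th);G=Ro.from_matrix(np.c_[Z.apply([0,1,0]),Z.apply([1,0,0]),[0,0,-1]])
    d=Ro.from_euler('z',YAW).apply([sx,sy,z])/1e3+[*PV,0]-s["tool_pos"]
    print("turn",(R.inv()*G).as_rotvec().round(4),"shift after turn",(G.inv().apply(d)*1e3).round(1),"before",(R.inv().apply(d)*1e3).round(1))
E
python3 -c "
from h import *
go(-96,78,120,0)"
```

```text
t 0.1 p [-652.3  350.   230.6] th 0.139 F [-0.06 -0.52  0.12] w 0.0852
turn [0.0002 0.0016 0.1393] shift after turn [-272.   556.3  110.6] before [-346.4  513.1  111.2]
```

{"method": "send_rows", "body": {
  "rows": [
    [[0,0,0,0,0,0.139],[-17,35,0,0,0,0],[-17,35,0,0,0,0],[-17,35,0,0,0,0],[-17,35,0,0,0,0],[-17,35,0,0,0,0],[-17,35,0,0,0,0],[-17,35,0,0,0,0]]
  ],
  "jaw": -1,
  "grip_force": 20
}}

```text
t: 0.9
tool_pos: [0.3511, 0.3887, 0.2311]
eef_rot: [0.0, 0.84, 0.542, -0.0]
contact_force: [0.7, 1.0, 0.9]
width: -0.0002
```

{"method": "send_rows", "body": {
  "rows": [
    [[-17,35,0,0,0,0],[-17,35,0,0,0,0],[-17,35,0,0,0,0],[-17,35,0,0,0,0],[-17,35,0,0,0,0],[-17,35,10,0,0,0],[-17,35,20,0,0,0],[0,0,0,0,0,0]]
  ]
}}

```text
t: 1.7
tool_pos: [0.5268, 0.1732, 0.1987]
eef_rot: [0.002, 0.843, 0.538, -0.003]
contact_force: [0.9, -0.5, 0.8]
width: 0.0003
```

```bash
python3 -c "
from h import *
go(-96,78,46,0)"
```

```text
t 1.7 p [-157.2  106.6  198.7] th -0.01 F [ 0.98 -0.1   0.83] w 0.0003
turn [ 0.0007  0.0065 -0.01  ] shift after turn [-28.6  61.2 152.7] before [-27.   61.3 152.9]
```

{"method": "send_rows", "body": {
  "rows": [
    [[-14,31,10,0,0,-0.01],[-14,30,30,0,0,0],[0,0,35,0,0,0],[0,0,30,0,0,0],[0,0,25,0,0,0],[0,0,15,0,0,0],[0,0,7,0,0,0],[0,0,0,0,0,0]]
  ]
}}

```text
t: 2.5
tool_pos: [0.5685, 0.1308, 0.0489]
eef_rot: [-0.0, 0.837, 0.547, -0.0]
contact_force: [-0.5, 0.3, 0.2]
width: 0.0003
```

```bash
python3 -c "
from h import *
go(-96,60,46,0)
im=capture('side');cv2.imwrite('pics/s1.png',crop(im,240,60,200,150,4))"
```

```text
t 2.5 p [-101.7   85.2   48.9] th 0.011 F [-0.56  0.1   0.21] w 0.0003
turn [-0.0008  0.0004  0.0108] shift after turn [-25.2   5.7   2.9] before [-25.2   5.4   2.9]
```

View pics/s1.png

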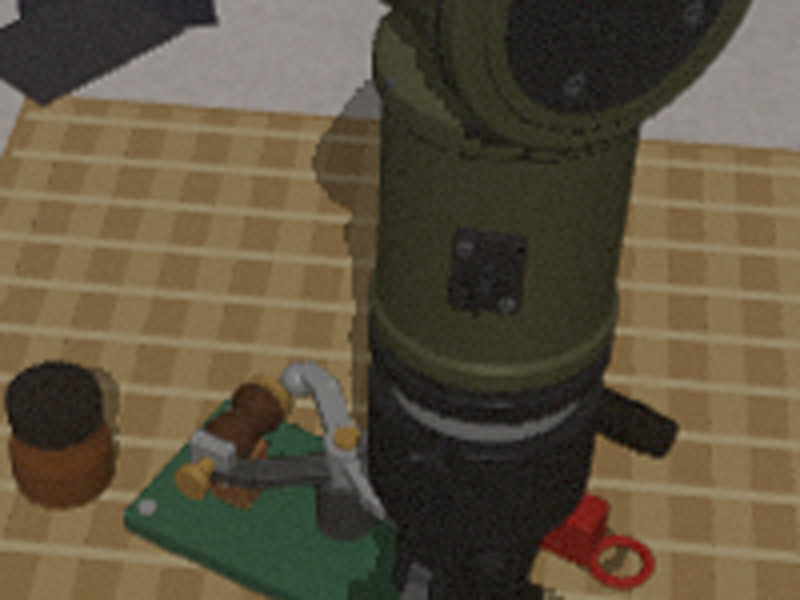

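The side view shows the hand beyond the black grip, with the red grip clear at (580,530) in the crop and the jaw and seal visible. Approaching slowly.

{"method": "send_rows", "body": {
  "rows": [
    [[-5,3,1.5,0,0,0.011],[-5,3,1.5,0,0,0],[-5,0,0,0,0,0],[-4,0,0,0,0,0],[-3,0,0,0,0,0],[0,0,0,0,0,0]]
  ]
}}

```text
t: 3.15
tool_pos: [0.565, 0.1072, 0.0464]
eef_rot: [0.0, 0.841, 0.541, -0.0]
contact_force: [-0.8, -0.3, 0.0]
width: -0.0
```

```bash
python3 -c "
from h import *
go(-96,58,46,0)"
```

```text
t 3.15 p [-95.1  62.2  46.4] th -0.001 F [-0.58 -0.57  0.02] w -0.0
turn [-0.0002  0.0005 -0.0015] shift after turn [-4.2 -0.9  0.4] before [-4.2 -0.8  0.4]
```

{"method": "send_rows", "body": {
  "rows": [
    [[-1,-0.5,0,0,0,0],[-1,0,0,0,0,0],[-1,0,0,0,0,0],[-1,0,0,0,0,0],[0,0,0,0,0,0]]
  ]
}}

```text
t: 3.65
tool_pos: [0.5631, 0.1045, 0.0463]
eef_rot: [-0.0, 0.841, 0.542, 0.0]
contact_force: [-0.1, 0.4, -0.3]
width: 0.0002
```

{"method": "send_rows", "body": {
  "rows": [
    [[-0.96,-0.58,0,0,0,-0.01],[-0.96,-0.58,0,0,0,-0.01],[-0.96,-0.58,0,0,0,-0.01],[-0.96,-0.58,0,0,0,-0.01],[0,0,0,0,0,0]]
  ]
}}

```text
t: 4.15
tool_pos: [0.5594, 0.1018, 0.0463]
eef_rot: [-0.0, 0.829, 0.559, -0.0]
contact_force: [1.0, 0.5, -0.3]
width: 0.0001
```

```bash
python3 -c "
from h import *
st()"
```

```text
t 4.15 p [-98.   55.   46.3] th 0.04 F [ 0.67  0.87 -0.31] w 0.0001
```

{"method": "send_rows", "body": {
  "rows": [
    [[-0.96,-0.58,0,0,0,-0.01],[-0.96,-0.58,0,0,0,-0.01],[-0.96,-0.58,0,0,0,-0.01],[0,0,0,0,0,0]]
  ]
}}

```text
t: 4.55
tool_pos: [0.5571, 0.1002, 0.0464]
eef_rot: [-0.0, 0.821, 0.571, 0.001]
contact_force: [1.2, 1.5, -0.7]
width: -0.0001
```

```bash
python3 -c "
from h import *
st()
im=capture('top');cv2.imwrite('pics/t1.png',crop(im,280,140,140,150,4))"
```

```text
t 4.55 p [-99.4  52.6  46.4] th 0.07 F [ 0.49  1.85 -0.74] w -0.0001
```

View pics/t1.png

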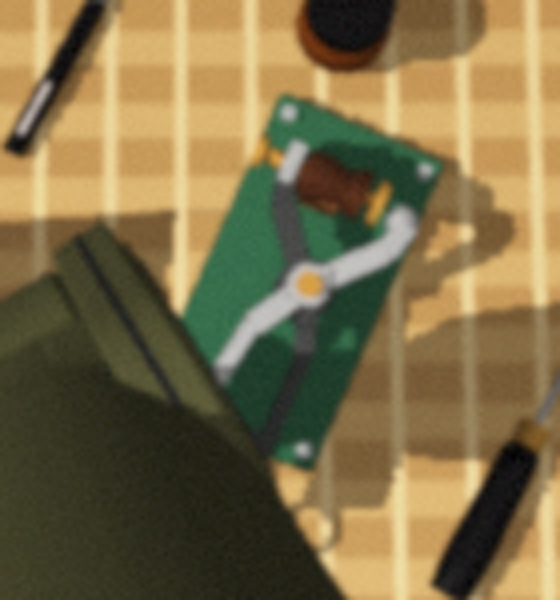

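Contact made (≈1.9 N): the jaw ball at crop (402,222) is close to the brass seal (380,203). I'll keep following the arc and watch the force.

{"method": "send_rows", "body": {
  "rows": [
    [[-0.96,-0.55,0,0,0,-0.01],[-0.96,-0.55,0,0,0,-0.01],[0,0,0,0,0,0]]
  ]
}}

```text
t: 4.9
tool_pos: [0.5558, 0.0992, 0.0464]
eef_rot: [-0.0, 0.815, 0.579, 0.001]
contact_force: [3.0, 4.9, -1.5]
width: -0.0
```

{"method": "send_rows", "body": {
  "rows": [
    [[-0.96,-0.55,0,0,0,-0.01],[-0.96,-0.55,0,0,0,-0.01],[0,0,0,0,0,0]]
  ]
}}

```text
t: 5.2
tool_pos: [0.5544, 0.0982, 0.0465]
eef_rot: [-0.0, 0.809, 0.588, 0.001]
contact_force: [3.1, 4.7, -1.1]
width: -0.0001
```

{"method": "send_rows", "body": {
  "rows": [
    [[-0.96,-0.55,0,0,0,-0.01],[-0.96,-0.55,0,0,0,-0.01],[0,0,0,0,0,0]]
  ]
}}

```text
t: 5.5
tool_pos: [0.5518, 0.0956, 0.0464]
eef_rot: [-0.0, 0.803, 0.595, 0.0]
contact_force: [2.7, 2.9, 1.2]
width: 0.0001
```

```bash
python3 -c "
from h import *
st()"
```

```text
t 5.5 p [-102.4   46.2   46.4] th 0.13 F [1.27 3.78 1.2 ] w 0.0001
```

{"method": "send_rows", "body": {
  "rows": [
    [[-0.96,-0.5,0,0,0,-0.01],[0,0,0,0,0,0]]
  ]
}}

```text
t: 5.7
tool_pos: [0.5514, 0.0954, 0.0465]
eef_rot: [-0.0, 0.8, 0.6, 0.001]
contact_force: [1.5, 4.6, 0.3]
width: -0.0
```

{"method": "send_rows", "body": {
  "rows": [
    [[-0.96,-0.5,0,0,0,-0.01],[0,0,0,0,0,0]]
  ]
}}

```text
t: 5.9
tool_pos: [0.5509, 0.095, 0.0465]
eef_rot: [-0.0, 0.797, 0.604, 0.001]
contact_force: [1.8, 5.8, 0.3]
width: -0.0003
```

```bash
python3 -c "
from h import *
st()"
```

```text
t 5.9 p [-102.9   45.3   46.5] th 0.15 F [-0.78  5.98  0.31] w -0.0003
```

{"method": "send_rows", "body": {
  "rows": [
    [[-0.96,-0.5,0,0,0,-0.01],[0,0,0,0,0,0]]
  ]
}}

```text
t: 6.1
tool_pos: [0.5506, 0.0949, 0.0466]
eef_rot: [-0.0, 0.794, 0.608, 0.002]
contact_force: [3.7, 6.5, 0.4]
width: -0.0004
```

{"method": "send_rows", "body": {
  "rows": [
    [[-0.96,-0.5,0,0,0,-0.01],[0,0,0,0,0,0]]
  ]
}}

```text
t: 6.3
tool_pos: [0.5503, 0.0946, 0.0466]
eef_rot: [-0.0, 0.791, 0.612, 0.002]
contact_force: [3.2, 6.5, 0.3]
width: 0.0002
```

```bash
python3 -c "
from h import *
st()"
```

```text
t 6.3 p [-103.4   44.7   46.6] th 0.171 F [0.19 7.27 0.3 ] w 0.0002
```

{"method": "send_rows", "body": {
  "rows": [
    [[-1,-0.3,0,0,0,0],[0,0,0,0,0,0]]
  ]
}}

```text
t: 6.5
tool_pos: [0.5501, 0.0944, 0.0467]
eef_rot: [-0.001, 0.791, 0.612, 0.003]
contact_force: [3.8, 7.1, -0.8]
width: -0.0001
```

{"method": "send_rows", "body": {
  "rows": [
    [[-1,-0.3,0,0,0,0],[0,0,0,0,0,0]]
  ]
}}

```text
t: 6.7
tool_pos: [0.5484, 0.0924, 0.0465]
eef_rot: [-0.001, 0.791, 0.612, 0.001]
contact_force: [1.6, 5.7, 0.7]
width: 0.0001
```

```bash
python3 -c "
from h import *
st()"
```

```text
t 6.7 p [-104.1   41.9   46.5] th 0.171 F [-0.91  5.88  0.73] w 0.0001
```

{"method": "send_rows", "body": {
  "rows": [
    [[-1,-0.4,0,0,0,0],[0,0,0,0,0,0]]
  ]
}}

```text
t: 6.9
tool_pos: [0.5478, 0.0916, 0.0466]
eef_rot: [-0.001, 0.791, 0.612, 0.002]
contact_force: [3.0, 6.3, 0.1]
width: 0.0
```

{"method": "send_rows", "body": {
  "rows": [
    [[-1,-0.4,0,0,0,-0.01],[0,0,0,0,0,0]]
  ]
}}

```text
t: 7.1
tool_pos: [0.5475, 0.0914, 0.0466]
eef_rot: [-0.001, 0.788, 0.616, 0.002]
contact_force: [3.2, 7.4, 0.2]
width: 0.0002
```

```bash
python3 -c "
from h import *
st()"
```

```text
t 7.1 p [-104.6   40.6   46.6] th 0.181 F [-0.15  8.09  0.22] w 0.0002
```

{"method": "send_rows", "body": {
  "rows": [
    [[-1,-0.4,0,0,0,0],[0,0,0,0,0,0]]
  ]
}}

```text
t: 7.3
tool_pos: [0.5471, 0.0909, 0.0466]
eef_rot: [-0.001, 0.788, 0.616, 0.003]
contact_force: [2.8, 8.2, -0.6]
width: -0.0001
```

{"method": "send_rows", "body": {
  "rows": [
    [[-1,-0.4,0,0,0,-0.01],[0,0,0,0,0,0]]
  ]
}}

```text
t: 7.5
tool_pos: [0.5466, 0.0905, 0.0467]
eef_rot: [-0.001, 0.785, 0.62, 0.003]
contact_force: [4.0, 8.7, -0.4]
width: -0.0
```

```bash
python3 -c "
from h import *
st()"
```

```text
t 7.5 p [-105.    39.4   46.7] th 0.192 F [ 0.02  9.61 -0.35] w -0.0
```

{"method": "send_rows", "body": {
  "rows": [
    [[-1,-0.4,0,0,0,0],[0,0,0,0,0,0]]
  ]
}}

```text
t: 7.7
tool_pos: [0.5451, 0.0886, 0.0465]
eef_rot: [-0.001, 0.785, 0.62, 0.002]
contact_force: [0.2, 4.3, 1.4]
width: 0.0
```

```bash
python3 -c "
from h import *
st()"
```

```text
t 7.7 p [-105.6   37.1   46.5] th 0.191 F [-1.57  3.98  1.39] w 0.0
```

{"method": "send_rows", "body": {
  "rows": [
    [[-0.7,-0.3,0,0,0,0],[0,0,0,0,0,0]]
  ]
}}

```text
t: 7.9
tool_pos: [0.5439, 0.0868, 0.0464]
eef_rot: [-0.001, 0.785, 0.619, 0.001]
contact_force: [0.9, 5.6, 0.4]
width: 0.0
```

```bash
python3 -c "
from h import *
st()"
```

```text
t 7.9 p [-105.9   34.9   46.4] th 0.19 F [-1.49  5.43  0.45] w 0.0
```

{"method": "send_rows", "body": {
  "rows": [
    [[-1,-0.3,0,0,0,0],[0,0,0,0,0,0]]
  ]
}}

```text
t: 8.1
tool_pos: [0.5438, 0.0866, 0.0465]
eef_rot: [-0.001, 0.785, 0.62, 0.001]
contact_force: [2.3, 6.4, 0.8]
width: -0.0002
```

```bash
python3 -c "
from h import *
st()"
```

```text
t 8.1 p [-106.    34.7   46.5] th 0.191 F [-0.58  6.77  0.83] w -0.0002
```

{"method": "send_rows", "body": {
  "rows": [
    [[-1,-0.3,0,0,0,0],[0,0,0,0,0,0]]
  ]
}}

```text
t: 8.3
tool_pos: [0.5436, 0.0863, 0.0465]
eef_rot: [-0.001, 0.785, 0.62, 0.002]
contact_force: [1.8, 7.6, -0.1]
width: -0.0001
```

```bash
python3 -c "
from h import *
st()"
```

```text
t 8.3 p [-106.    34.4   46.5] th 0.191 F [-1.5   7.69 -0.06] w -0.0001
```

{"method": "send_rows", "body": {
  "rows": [
    [[-1,-0.3,0,0,0,0],[-1,-0.3,0,0,0,0],[0,0,0,0,0,0]]
  ]
}}

```text
t: 8.6
tool_pos: [0.5434, 0.0859, 0.0466]
eef_rot: [-0.001, 0.785, 0.62, 0.003]
contact_force: [2.9, 10.6, -0.1]
width: 0.0001
```

```bash
python3 -c "
from h import *
st()"
```

```text
t 8.6 p [-106.1   33.9   46.6] th 0.192 F [-1.73 10.85 -0.14] w 0.0001
```

{"method": "send_rows", "body": {
  "rows": [
    [[-1,-0.3,0,0,0,0],[0,0,0,0,0,0]]
  ]
}}

```text
t: 8.8
tool_pos: [0.5432, 0.0857, 0.0466]
eef_rot: [-0.001, 0.784, 0.62, 0.004]
contact_force: [3.1, 10.5, -1.6]
width: 0.0001
```

```bash
python3 -c "
from h import *
st()"
```

```text
t 8.8 p [-106.1   33.6   46.6] th 0.192 F [-1.52 10.82 -1.63] w 0.0001
```

{"method": "send_rows", "body": {
  "rows": [
    [[-1,-0.3,0,0,0,0],[0,0,0,0,0,0]]
  ]
}}

```text
t: 9.0
tool_pos: [0.5431, 0.0855, 0.0467]
eef_rot: [-0.001, 0.784, 0.62, 0.004]
contact_force: [3.4, 11.5, -2.0]
width: 0.0001
```

{"method": "send_rows", "body": {
  "rows": [
    [[-1,-0.3,0,0,0,0],[0,0,0,0,0,0]]
  ]
}}

```text
t: 9.2
tool_pos: [0.5429, 0.0853, 0.0467]
eef_rot: [-0.002, 0.784, 0.621, 0.005]
contact_force: [5.1, 12.3, -2.3]
width: -0.0001
```

```bash
python3 -c "
from h import *
st();st()
im=capture('top');im2=capture('side')
cv2.imwrite('pics/t2.png',np.hstack([crop(im,335,165,60,75,6.5),crop(im2,270,120,62,75,6.5)]))"
```

```text
t 9.2 p [-106.2   33.2   46.7] th 0.193 F [-0.43 13.29 -2.3 ] w -0.0001
t 9.2 p [-106.2   33.2   46.7] th 0.193 F [-0.43 13.29 -2.3 ] w -0.0001
```

View pics/t2.png

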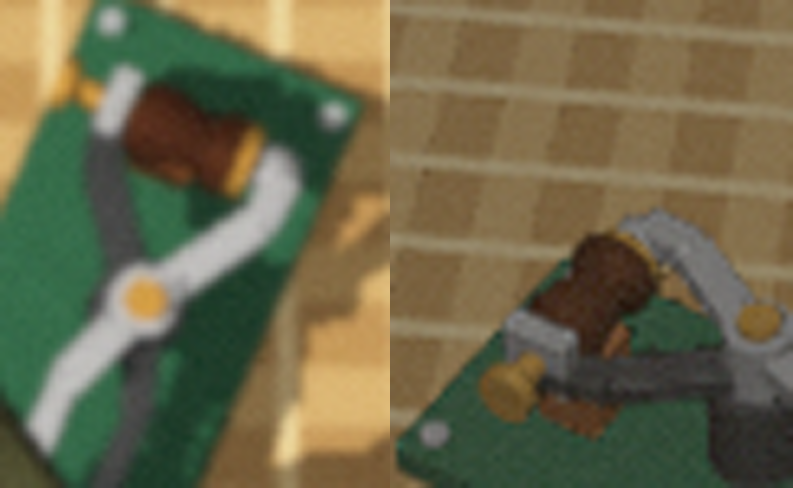

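The gap looks closed: in both views the brass disc (top crop (243,158), side (640,255)) sits against the wood. One more firm step to confirm it's the hard stop.

{"method": "send_rows", "body": {
  "rows": [
    [[-1,-0.3,0,0,0,0],[-1,-0.3,0,0,0,0],[0,0,0,0,0,0]]
  ]
}}

```text
t: 9.6
tool_pos: [0.5427, 0.0849, 0.0468]
eef_rot: [-0.002, 0.784, 0.621, 0.006]
contact_force: [4.6, 14.9, -3.4]
width: -0.0
```

```bash
python3 -c "
from h import *
st()"
```

```text
t 9.6 p [-106.3   32.8   46.8] th 0.194 F [-1.92 15.43 -3.43] w -0.0
```

Linear climb to 15.4 N with no slip: that's the hard stop. Backing off the way I came, then up.

{"method": "send_rows", "body": {
  "rows": [
    [[2,0.6,0,0,0,0],[3,0.8,0,0,0,0],[4,1,0,0,0,0],[6,1,0,0,0,0],[10,0,0,0,0,0],[15,0,0,0,0,0],[10,0,0,0,0,0],[0,0,0,0,0,0]]
  ]
}}

```text
t: 10.4
tool_pos: [0.5545, 0.1281, 0.0462]
eef_rot: [-0.001, 0.784, 0.62, 0.001]
contact_force: [0.1, 0.8, -0.4]
width: 0.0003
```

{"method": "send_rows", "body": {
  "rows": [
    [[0,0,-15,0,0,0],[0,0,-25,0,0,0],[0,0,-35,0,0,0],[15,0,-30,0,0,0],[30,0,0,0,0,0],[30,0,0,0,0,0],[20,0,0,0,0,0],[0,0,0,0,0,0]]
  ]
}}

```text
t: 11.2
tool_pos: [0.5762, 0.2216, 0.1513]
eef_rot: [-0.001, 0.784, 0.621, 0.001]
contact_force: [-0.8, -0.1, -0.3]
width: -0.0003
```

```bash
python3 -c "
from h import *
go(-101,-17,100,0)
im=capture('top');im2=capture('side')
cv2.imwrite('pics/t3.png',np.hstack([crop(im,295,165,100,130,4),crop(im2,270,120,98,130,4)]))"
```

```text
t 11.2 p [-132.1  171.   151.3] th 0.194 F [-0.67 -0.43 -0.34] w -0.0003
turn [-0.0007 -0.0027  0.1936] shift after turn [-188.    31.1   51.3] before [-190.6   -5.7   50.8]
```

View pics/t3.png

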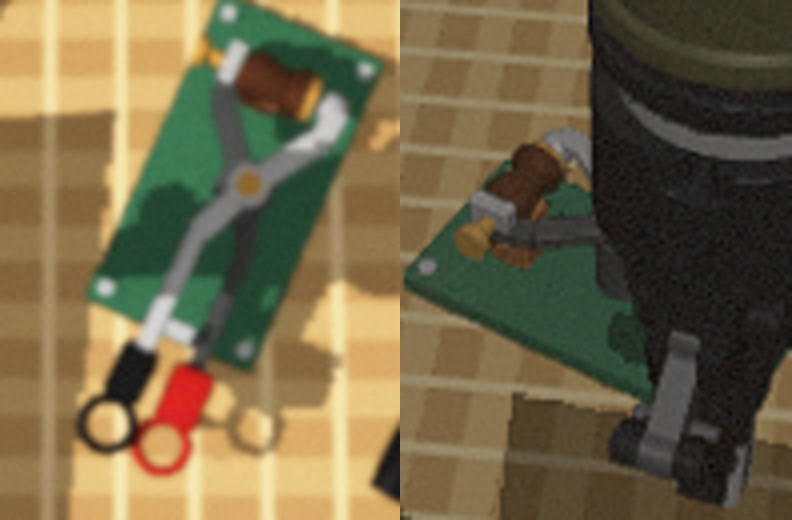

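Hand off: black grip held at crop (130,372) by the ratchet, about 0.2 rad, beside the red grip (187,394); seal disc flush at (310,100). Now to above the red grip.

{"method": "send_rows", "body": {
  "rows": [
    [[0,0,0,0,0,0.1],[0,0,0,0,0,0.094],[-35,6,0,0,0,0],[-40,7,0,0,0,0],[-40,7,0,0,0,0],[-40,6,0,0,0,0],[-33,5,20,0,0,0],[0,0,15,0,0,0]]
  ]
}}

```text
t: 12.1
tool_pos: [0.5233, 0.0241, 0.1158]
eef_rot: [0.002, 0.845, 0.535, -0.004]
contact_force: [0.5, 0.4, 0.6]
width: -0.0
```

{"method": "send_rows", "body": {
  "rows": [
    [[0,0,5,0,0,0],[0,0,0,0,0,0],[0,0,0,0,0,0]]
  ]
}}

```text
t: 12.4
tool_pos: [0.5268, 0.0345, 0.1117]
eef_rot: [0.0, 0.841, 0.54, 0.0]
contact_force: [-0.2, 0.4, -0.8]
width: 0.0002
```

```bash
python3 -c "
from h import *
go(-101,-16,76,0)"
```

```text
t 12.4 p [-99.9 -19.8 111.7] th -0.004 F [-0.33  0.26 -0.75] w 0.0002
turn [ 0.0005 -0.0008 -0.0039] shift after turn [ 3.8 -1.1 35.7] before [ 3.8 -1.1 35.7]
```

{"method": "send_rows", "body": {
  "rows": [
    [[3.5,-1,5,0,0,0],[0,0,10,0,0,0],[0,0,10,0,0,0],[0,0,7,0,0,0],[0,0,4,0,0,0],[0,0,0,0,0,0],[0,0,0,0,0,0]]
  ]
}}

```text
t: 13.1
tool_pos: [0.527, 0.0374, 0.0752]
eef_rot: [-0.0, 0.842, 0.54, -0.0]
contact_force: [0.2, 0.5, 0.2]
width: 0.0002
```

```bash
python3 -c "
from h import *
st()"
```

```text
t 13.1 p [-100.9  -17.    75.2] th -0.005 F [-0.02  0.56  0.19] w 0.0002
```

{"method": "send_rows", "body": {
  "rows": [
    [[0,0,1.5,0,0,0],[0,0,1.5,0,0,0],[0,0,1.5,0,0,0],[0,0,1,0,0,0],[0,0,0,0,0,0]]
  ]
}}

```text
t: 13.6
tool_pos: [0.5269, 0.0375, 0.0697]
eef_rot: [-0.0, 0.842, 0.54, -0.0]
contact_force: [0.0, 0.7, 0.5]
width: 0.0003
```

```bash
python3 -c "
from h import *
st()"
```

```text
t 13.6 p [-101.1  -17.    69.7] th -0.005 F [-0.26  0.64  0.47] w 0.0003
```

Touching at z ≈ 70 mm, as it should be. Pressing gently.

{"method": "send_rows", "body": {
  "rows": [
    [[0,0,1,0,0,0],[0,0,1,0,0,0],[0,0,1,0,0,0],[0,0,0,0,0,0]]
  ]
}}

```text
t: 14.0
tool_pos: [0.5263, 0.0378, 0.0666]
eef_rot: [-0.0, 0.842, 0.54, -0.001]
contact_force: [-1.5, 0.9, 4.0]
width: -0.0
```

{"method": "send_rows", "body": {
  "rows": [
    [[0,0,1,0,0,0],[0,0,0.5,0,0,0],[0,0,0,0,0,0]]
  ]
}}

```text
t: 14.3
tool_pos: [0.5261, 0.0378, 0.0652]
eef_rot: [-0.001, 0.841, 0.54, -0.001]
contact_force: [-4.3, 1.1, 4.5]
width: 0.0002
```

```bash
python3 -c "
from h import *
st()"
```

```text
t 14.3 p [-101.9  -17.    65.2] th -0.004 F [-4.35 -0.78  4.54] w 0.0002
```

```bash
python3 -c "
from h import *
im=capture('top');im2=capture('side')
cv2.imwrite('pics/t4.png',np.hstack([crop(im,295,165,100,130,4),crop(im2,300,120,98,130,4)]));st()"
```

```text
t 14.4 p [-101.9  -17.1   65.2] th -0.004 F [-4.19 -0.64  5.63] w 0.0005
```

View pics/t4.png

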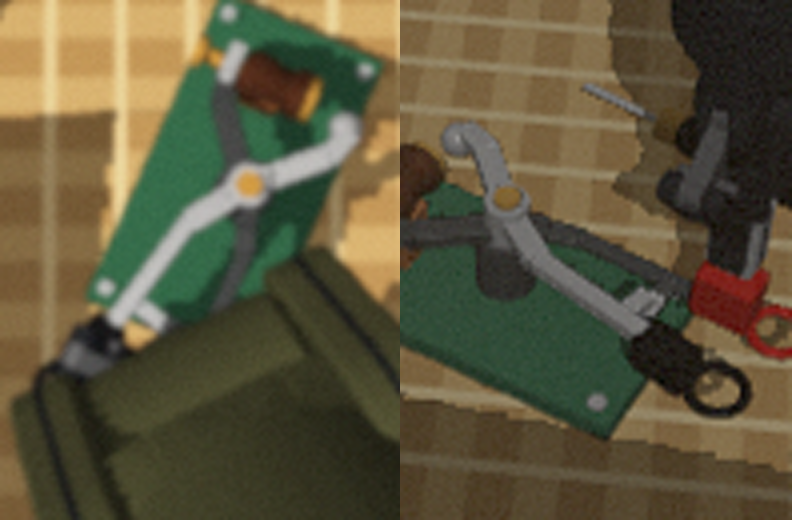

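The tongs have sprung open: in the side crop the black grip is at (665,355), well clear of the red (730,298). In the top crop the jaw ball (343,130) has left the seal, which stays flush (312,98). Lifting straight off and retreating.

{"method": "send_rows", "body": {
  "rows": [
    [[0,0,-1.5,0,0,0],[0,0,-2,0,0,0],[0,0,-3,0,0,0],[0,0,-10,0,0,0],[0,0,-25,0,0,0],[0,0,-35,0,0,0],[0,0,-35,0,0,0],[0,0,-25,0,0,0]]
  ]
}}

```text
t: 15.2
tool_pos: [0.5285, 0.0372, 0.2048]
eef_rot: [0.001, 0.842, 0.54, 0.002]
contact_force: [0.5, 0.5, -0.1]
width: -0.0001
```

{"method": "send_rows", "body": {
  "rows": [
    [[35,-10,0,0,0,0],[40,-10,0,0,0,0],[40,-10,0,0,0,0],[40,-10,0,0,0,0],[35,0,0,0,0,0],[15,0,0,0,0,0],[0,0,0,0,0,0],[0,0,0,0,0,0]]
  ]
}}

```text
t: 16.0
tool_pos: [0.5762, 0.2392, 0.202]
eef_rot: [0.001, 0.842, 0.54, -0.0]
contact_force: [0.1, -0.9, -0.3]
width: -0.0001
```

```bash
python3 -c "
from h import *
st()
im=capture('top');im2=capture('side')
cv2.imwrite('pics/t5.png',np.hstack([crop(im,275,115,165,180,3),np.zeros((540,5,3),np.uint8),cv2.resize(crop(im2,260,130,98,180,3),None,fx=1,fy=1)]))"
```

```text
t 16.0 p [-139.4  187.1  202. ] th -0.006 F [ 0.43 -0.78 -0.3 ] w -0.0001
```

View pics/t5.png

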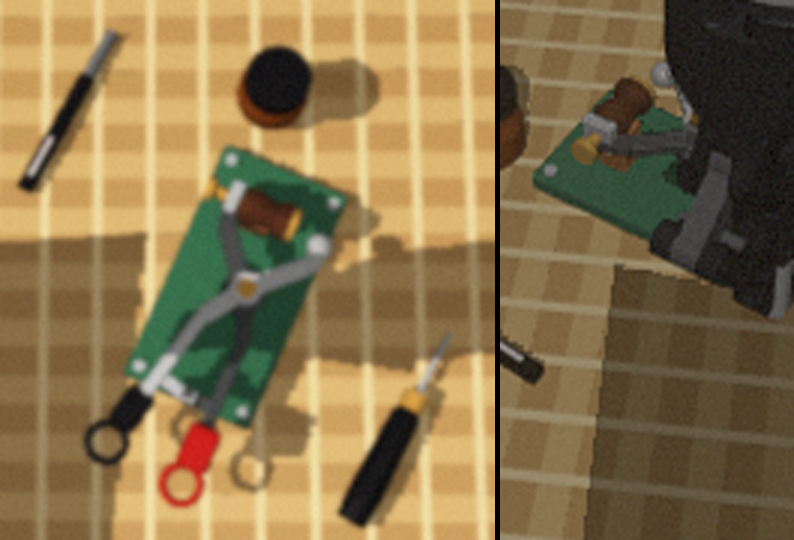

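Tongs are wide open (black grip back at its starting pixel, about (319,251)), the seal is still flush, and the graver, marker and jar are where they were. Nothing touches the robot.

```bash
python3 -c "
from workcell import ctrl
print(ctrl.hand_in())"
```

```text
the job is handed in; nothing more can be done
None
```

The seal is pressed home, the tongs are open again, and I handed the job in at about 16 s of robot time. The hand-in gave no verdict.

- **Pressing:** I pushed the black grip along its arc and felt three clicks. Past the third, the force rose steadily to 15.4 N with no more slipping, so I took that as the hard stop. The closing angle there was roughly 0.23 rad. Up to the third click it took at most about 9.6 N. That is a little over the 8 N stated, probably from the finger rubbing.
- **Ratchet hold:** With the hand off, the pictures showed the ratchet holding the tongs at about 0.2 rad, with the brass disc flush against the wood.
- **Release:** I pressed the red grip down about 5 mm. That took about 5.6 N vertically, plus an unexpected 4.3 N along the handle. I put the sideways force down to friction and did not look into it further. The black grip sprang open.
- **Last checks:** The final picture shows the tongs wide open and the black grip back at its starting position. The seal shows no visible gap. The graver, marker and ink jar looked unmoved by eye, though I did not measure them. The force reading was down to noise, so the robot was touching nothing. No check disagreed.

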